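Draw the lowest slide tray onto the light stage

ROBOT

A 6-joint arm with a two-finger parallel gripper is mounted at the origin on the work surface. World frame = base frame: x ahead of the robot, y to its left, z up, the work surface at z = 0. Lengths are in m, angles in rad, forces in N, time in s.
With the tool pointing down it reaches from about 0.375 to 0.75 m from the base axis. Payload 9 kg.
Tool frame: the origin (TCP) lies midway between the tips of the shut fingers; the grasp point (between the pads) lies 19 mm behind it; z points along the fingers, y is the line along which they close (so a half turn about z gives the same grasp; the last joint's range is limited). The gripper opens to 85 mm and grips with 20 to 120 N. Pads are 22 mm wide; open, the fingers measure 114 mm over their backs; the gripper's body (76 mm by 85 mm) begins 54 mm behind the grasp point. The pads swing forward as they close: fully open they stand 13 mm farther back than shut.
Start: joints at [-1.409, 0.104, 0.097, 1.564, 0, 1.353], TCP at [0.222, -0.557, 0.231] pointing down, gripper open.
Joint ranges: [-2.99, 2.99], [-0.84, 1.86], [-1.1, 1.16], [-1.84, 2.11], [-1.51, 1.56], [-3.14, 3.14]. Speed limits (rad/s): [2.22, 2.22, 2.57, 3.14, 3.14, 3.14].

INTERFACE

Orientations are given as a 3x3 rotation matrix whose columns are the frame's x, y, z axes.
In Python, from workcell import sensors, optics, order, search_frame gives the robot as it stands. The module is installed in compiled form; this text tells all that it offers.
- The arm moves only by the tool carry_out, never from a script. Its argument "commands" is one flat list of numbers, 7 for each row, row after row: the shift along the world's x, y, z in mm, then the turn, a rotation vector about the world's x, y, z in degrees, then the closure, from 0 (fully open) to 1 (shut). In form: [x, y, z, wx, wy, wz, claw, x, y, z, wx, wy, wz, claw, ...]. A call has 1 to 20 rows; each row is the pose to reach, as a shift and turn from the pose commanded when the call began; what a row does not reach only later rows make up. A row lasts 1/10 s, in which the tool goes at most 50 mm and 8.59 degrees, less where a joint would pass 70% of its speed; a pose out of reach is approached as far as the arm can. A call with a gripper value outside its range is refused whole. The fingers move at their own pace and stop on an object; "newtons" is the grip in N (left out, the last holds). Time passes only in rows, so rows that repeat a pose let the fingers close. It gives the time, the measured TCP pose, the force, the opening and the grip force at its end, in the units of the state.
- sensors.get_state(): the state, without advancing time (a new reading comes with each control period).
- optics.camera(name): name is "scene" or "top" or "wrist"; returns a dict with "frame" (384x512x3 uint8, red, green, blue), "K" (3x3 intrinsics, pixels), "R" (3x3) and "t" (3): a world point X has camera coordinates R X + t. Camera axes: x right, y down, z forward; pixel columns grow to the right and rows downward; lengths in m; the calibration is good to about 2 mm. A picture is of the moment at which its call begins. There is no depth.
- order.sign_off(): hands the job in; it is judged then, once.
Trained networks look in a picture, given as the dict that the camera call returned (one of the last four; its "shot" number tells which), for a name from the list of things; names that differ only in an ending like _2 or _b are one class to them, and where a whole thing is asked for, a point or a joint stands for the part that bears it (a point fixed in the world has none). Each returns a list of dicts, best first, with "conf" (0 to 1); they miss things now and then, are a little off and sometimes report something else, mostly with a low value. They report only what shows in the picture. A call takes as long as a camera call.
- search_frame(target, picture): "rect" ([left, top, right, bottom] in pixels, round what is visible of it).
The state is a dict: "time": time; "q": joint angles; "qvel": joint speeds; "joint_efforts": joint torques, N m; "position": TCP position; "tool_rot": TCP orientation; "ft_force": force on the tool from outside, world axes, zero at the start; "torque": the same for the moment, N m; "grip_width": finger opening in m; "grasp_force": force on a finger pad.
Only numpy, scipy, OpenCV 4.12 (cv2) and the standard library are available. Lean on these libraries where they do the work, as an engineer would, in place of code of your own. Each camera call takes 0.05 s, during which the arm holds its last target. There are 200 camera calls.

TASK

Get the next slide tray ready for viewing: draw the lowest tray out from under the stack in the magazine and slide it along the deck, flat and without lifting it, until it is fully home against the two end stops of the light stage, leaving the other three trays stacked square in the magazine. Set the light lever to the long middle mark of its scale. Leave everything else on the bench where it is.

Things in the scene. Friction and masses are not known exactly. Their poses are not given: they have to be found in the camera images.
- loader: the viewing loader, one fixed unit. Origin at bench level under the magazine's gate; x away from the robot's side, y from stage to magazine, z up. Trays are drawn along -y (robot's left to right). A flat deck 30 mm above the bench runs its whole length (y 160 to -180 mm) between two side rails 89 mm apart, 8 mm above the deck
- gate (a point): on the deck under the gate, loader (0, 0, 30) mm. Magazine at loader y 5 to 160 mm: front posts and gate (y -3 to 28) reach 90 mm above the bench, rear posts (y 128 to 162) 180 mm. The gate leaves a throat 16 mm high over the deck: it passes one 12 mm tray and holds back those above, which drop on the deck as the lowest leaves
- stage (a point): on the deck at the middle of the light stage, loader (0, -90, 30) mm: a white panel flush with the deck. The origin of a tray that is fully home lies here. On the robot's side (loader x -128 to -52, y -180 to -5 mm) the flat housing top, also 30 mm high, carries the light lever and its scale
- end_stops (a point): on the deck midway between the two steel end stops, in line with their faces toward the magazine: loader (0, -165, 30) mm. The stops are 12 mm high, 10 mm thick, at x -42 to -26 and 26 to 42 mm; the space between them is free, for a finger too. The tray's front end touches both when it is fully home
- tray_low: dark grey anodised slide tray, 86 mm (its x) x 150 mm (its y) x 12 mm thick, about 0.12 kg, three glass slides in it. Origin: centre of the underside; front end at y = -75 mm. The lowest tray: flat on the deck, axes parallel to the loader's, already 55 to 70 mm out of the throat, its rear under the other three. Slides lie loose in it, so keep it flat. Its front has a finger slot (see slot)
- slot (a point): centre of the lowest tray's finger slot, at the level of the tray's underside (the deck), tray (0, -49, 0) mm. The slot goes right through the tray: 32 mm along y, 56 mm along x, square corners. In front of it the front bar, 10 mm wide along y and 12 mm high; behind it the closed part with the slides
- lever (a joint): the light lever's angle, rad: 0 = left end of the scale (dim), 1.6 = right end (bright); grows counter-clockwise seen from above. Five engraved marks at 0, 0.4, 0.8, 1.2, 1.6; the middle one (0.8) is longer and there the lever points along loader -x. It turns with light friction (1 N at the knob) and stays where it is left
- lever_knob (a point): centre of the top face of the lever's black upright knob: 16 mm across, 26 mm tall, foot 42 and top 68 mm above the bench, 40 mm from the pivot. A flat steel arm 9 mm wide, 37 to 42 mm above the bench, joins it to the pivot. Nothing stands above it or within 30 mm beside it
- lever_pivot (a point): the lever's pivot, a vertical axis at loader (-62, -90) mm; the point is 34 mm above the bench
- tray_2: an identical dark grey anodised slide tray, 86 mm (its x) x 150 mm (its y) x 12 mm thick, about 0.12 kg, three glass slides in it. Origin: centre of the underside; front end at y = -75 mm. It is the second from the bottom, in the magazine with its origin near loader x 0, y 80 mm; it drops by 12 mm when the lowest tray has left
- tray_3: an identical dark grey anodised slide tray, 86 mm (its x) x 150 mm (its y) x 12 mm thick, about 0.12 kg, three glass slides in it. Origin: centre of the underside; front end at y = -75 mm. It is the third from the bottom, in the magazine with its origin near loader x 0, y 80 mm; it drops by 12 mm when the lowest tray has left
- tray_4: an identical dark grey anodised slide tray, 86 mm (its x) x 150 mm (its y) x 12 mm thick, about 0.12 kg, three glass slides in it. Origin: centre of the underside; front end at y = -75 mm. It is the fourth (top) from the bottom, in the magazine with its origin near loader x 0, y 80 mm; it drops by 12 mm when the lowest tray has left
- bottle: clear reagent bottle with a blue cap, 72 mm across, 150 mm tall, standing to the left of the magazine; a bystander, origin at its underside
- jar: squat clear jar with a white lid, 60 mm across, 62 mm tall, behind the light stage; a bystander, origin at its underside
- petri: closed Petri dish, 92 mm across, 16 mm tall, on the bench in front of the magazine; a bystander, origin at its underside
- forceps: steel forceps, about 140 mm long, 5 mm thick, lying on the bench to the right of the loader; a bystander, origin at its underside
- syringe_a: large syringe lying down, about 200 mm long, 29 mm barrel, right side of the bench; a bystander, origin at its underside
- syringe_b: second large syringe, like the first, farther right; a bystander, origin at its underside
- case: small black instrument case with aluminium edges, 130 x 200 x 70 mm, far right; a bystander, origin at its underside
- slidebox: flat blue slide box, 175 x 210 x 34 mm, left side of the bench; a bystander, origin at its underside

How it is judged:
By the outcome, as a careful person would: the job done as asked, in the order asked, and still so for the second after the job is handed in, with the robot touching nothing.
It also fails if it takes over 54 s, if anything falls off the work surface, if the arm or the gripper's body presses on something with over 40 N, if the wrist force passes 120 N, or if a joint passes its speed limit or range.

## Working session

There is one attempt and no reset: what is moved stays moved. The work goes in short steps, Python scripts to look and compute and a tool call to move; the robot and the scene stay as the last step left them, time stands still between calls to the robot, and variables do not carry over. Pictures are saved under pics/ and viewed, at most 10 in all, crops included, and the job is handed in when it is done.

Besides the shell and the picture viewer there is one more tool, called after "Emit:" as name(argument=value, ...) on one line, values as JSON. carry_out: Moves the arm, as the interface text tells. Its arguments: {"type":"object","properties":{"commands":{"type":"array","items":{"type":"number"}},"newtons":{"type":"number"}},"required":["commands"]}

```bash
mkdir -p pics; cat > h.py <<'E'
import numpy as np, cv2
from workcell import sensors, optics, order, search_frame
def shot(n,f):
    p=optics.camera(n); cv2.imwrite('pics/'+f,p['frame'][:,:,::-1]); return p
def ray(p,u,v,z):
    K,R,t=map(np.array,(p['K'],p['R'],p['t']))
    d=R.T@np.linalg.inv(K)@np.array([u,v,1.]); c=-R.T@t
    return c+d*(z-c[2])/d[2]
def proj(p,X):
    x=p['R']@np.array(X)+p['t']; x=p['K']@x; return x[:2]/x[2]
E
python3 - <<'E'
from h import *
a=shot('top','t1.png'); b=shot('scene','s1.png')
for n in ['loader','tray_low','slot','lever_knob','lever','petri','bottle','jar','stage']:
    try:
        for r in search_frame(n,a)[:2]: print(n,np.round(r['rect']),r['conf'])
    except Exception as e: print(n,e)
import pickle; pickle.dump((a,b),open('p1.pkl','wb'))
im=np.vstack([a['frame'],b['frame']])[:,:,::-1]
cv2.imwrite('pics/ts.png',cv2.resize(np.hstack([a['frame'],b['frame']])[:,:,::-1],(800,300)))
cv2.imwrite('pics/t1b.png',cv2.resize(a['frame'][:,:,::-1],(800,600),interpolation=cv2.INTER_CUBIC))
print(sensors.get_state()['tool_rot'],sensors.get_state()['grip_width'])
E
```

```text
loader [210. 158. 314. 234.] 0.58
loader [219. 171. 262. 198.] 0.58
tray_low [248. 183. 278. 205.] 0.89
slot [250. 180. 281. 205.] 0.66
lever_knob [276. 211. 288. 224.] 0.56
lever [220. 170. 261. 197.] 0.74
lever [278. 211. 286. 226.] 0.63
petri [218. 210. 244. 234.] 0.74
bottle [182. 175. 209. 203.] 0.74
jar [288. 157. 307. 177.] 0.52
stage [211. 159. 316. 235.] 0.61
stage [318. 205. 328. 240.] 0.28
[[ 9.28743079e-01  3.70724011e-01 -2.83322366e-05]
 [ 3.70724009e-01 -9.28743079e-01 -5.02763624e-05]
 [-4.49520234e-05  3.61903833e-05 -9.99999998e-01]] 0.08532132070067201
```

View pics/t1b.png

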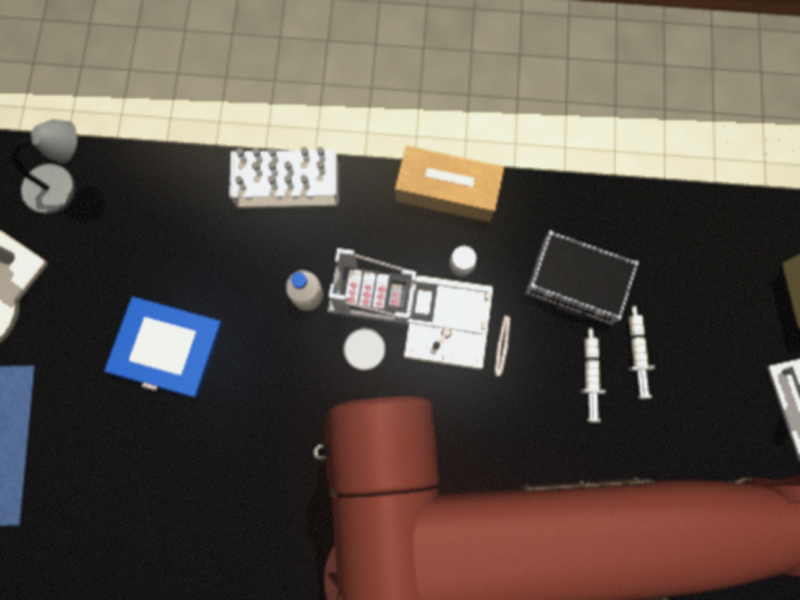

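View pics/s1.png

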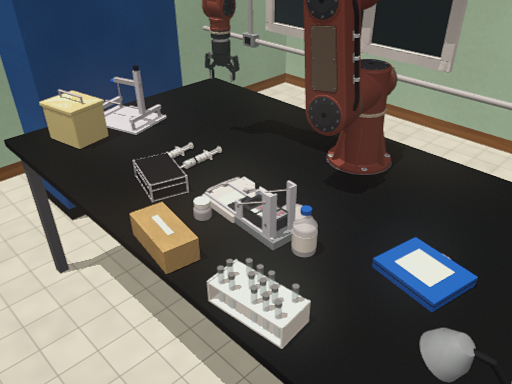

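The top view shows the loader at about (330–492, 250–368) in the 800 px picture. The tray slot shows white near (424, 302), the lever knob is near (436, 350), and the deck's right end runs from (492, 284) to (483, 368).

```bash
python3 - <<'E'
from h import *
import pickle
a,b=pickle.load(open('p1.pkl','rb'))
s=512/800
P={'rt':(492,284),'rb':(483,368),'lb':(404,358)}
W={k:ray(a,u*s,v*s,.03) for k,(u,v) in P.items()}
for k in W: print(k,W[k].round(4))
xd=W['rt']-W['rb']; print('len x',np.linalg.norm(xd)); 
yd=W['lb']-W['rb']; print('len y',np.linalg.norm(yd))
print('yaw from x',np.degrees(np.arctan2(xd[1],xd[0])),'from y',np.degrees(np.arctan2(-yd[0],yd[1])))
print('slot',ray(a,424*s,302*s,.036),ray(a,263,194,.036)); print('knob',ray(a,282,217.5,.055),ray(a,436*s,350*s,.068))
print('petri',ray(a,231,222,.016)); print('jar',ray(a,297.5,167,.06))
c=np.array(a['frame'])[150:245,200:325,::-1]
cv2.imwrite('pics/crop.png',cv2.resize(c,None,fx=6,fy=6,interpolation=cv2.INTER_CUBIC))
E
```

```text
rt [ 0.6479 -0.1958  0.03  ]
rb [ 0.4558 -0.1853  0.03  ]
lb [ 0.4643 -0.0099  0.03  ]
len x 0.19237995405740807
len y 0.17557930744658515
yaw from x -3.119034190316493 from y -2.7603013355842694
slot [ 0.59282929 -0.04495113  0.036     ] [ 0.58794989 -0.0159437   0.036     ]
knob [ 0.50702176 -0.08672494  0.055     ] [ 0.48196277 -0.07753148  0.068     ]
petri [0.48354444 0.08812919 0.016     ]
jar [ 0.68848511 -0.12885664  0.06      ]
```

View pics/crop.png

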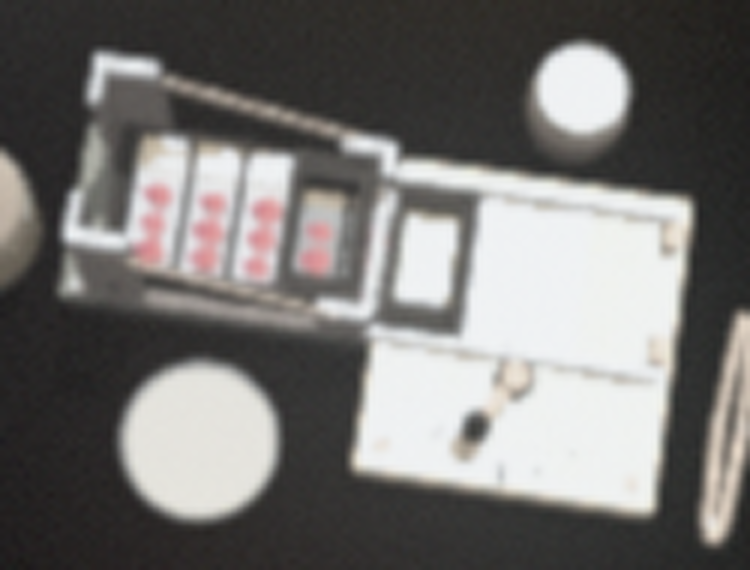

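The crop shows the slot (white) at crop (427, 260), the knob at (475, 428), the pivot at (515, 378) and the end stops at (672, 238) and (657, 350). The lever stands left of the long mark at (500, 472). The loader's yaw is about -2.9° and its origin about (0.593, -0.012). I'll move to a hover over the slot.

Emit:
carry_out(commands=[370,512,-20,0,0,65.3,1,370,512,-20,0,0,65.3,1,370,512,-20,0,0,65.3,1,370,512,-20,0,0,65.3,1,370,512,-20,0,0,65.3,1,370,512,-20,0,0,65.3,1,370,512,-20,0,0,65.3,1,370,512,-20,0,0,65.3,1,370,512,-20,0,0,65.3,1,370,512,-20,0,0,65.3,1,370,512,-20,0,0,65.3,1,370,512,-20,0,0,65.3,1,370,512,-20,0,0,65.3,1,370,512,-20,0,0,65.3,1,370,512,-20,0,0,65.3,1,370,512,-20,0,0,65.3,1,370,512,-20,0,0,65.3,1,370,512,-20,0,0,65.3,1])

```text
time: 2.35
position: [0.5921, -0.0462, 0.2115]
tool_rot: [[0.053, 0.999, 0.0], [0.999, -0.053, -0.0], [-0.0, 0.0, -1.0]]
ft_force: [-0.1, -1.0, -0.4]
grip_width: 0.0004
grasp_force: 0.0
```

```bash
python3 - <<'E'
from h import *
import pickle
a=shot('wrist','w1.png'); pickle.dump(a,open('w1.pkl','wb'))
s=sensors.get_state(); print(s['position'],s['tool_rot'].round(3) if hasattr(s['tool_rot'],'round') else s['tool_rot'],s['time'],s['grip_width'])
for n in ['slot','lever_knob','end_stops','lever']:
    for r in search_frame(n,a)[:2]: print(n,np.round(r['rect']),r['conf'])
O=np.array([.5927,-.0120]);ex=np.array([.9987,-.0506]);ey=np.array([.0506,.9987])
for x,y,z in [(0,-33,30),(-62,-90,34),(-26,-165,42),(-128,-180,30),(-128,-5,30)]:
    print((x,y,z),proj(a,[*(O+x/1e3*ex+y/1e3*ey),z/1e3]).round(1))
cv2.imwrite('pics/w1b.png',cv2.resize(a['frame'][:,:,::-1],(800,600),interpolation=cv2.INTER_CUBIC))
E
```

```text
[ 0.59222588 -0.04605233  0.21155228] [[ 0.053  0.999  0.   ]
 [ 0.999 -0.053 -0.   ]
 [-0.     0.    -1.   ]] 2.4 9.884185494762165e-05
slot [217.  82. 301. 192.] 0.63
slot [136.   0. 347. 285.] 0.26
lever_knob [148. 198. 206. 232.] 0.84
end_stops [137.   0. 347. 286.] 0.85
lever [149. 200. 207. 230.] 0.85
(0, -33, 30) [256.4 165.7]
(-62, -90, 34) [199.  218.4]
(-26, -165, 42) [233.4 283.8]
(-128, -180, 30) [147.  289.4]
(-128, -5, 30) [130.3 138.7]
```

View pics/w1b.png

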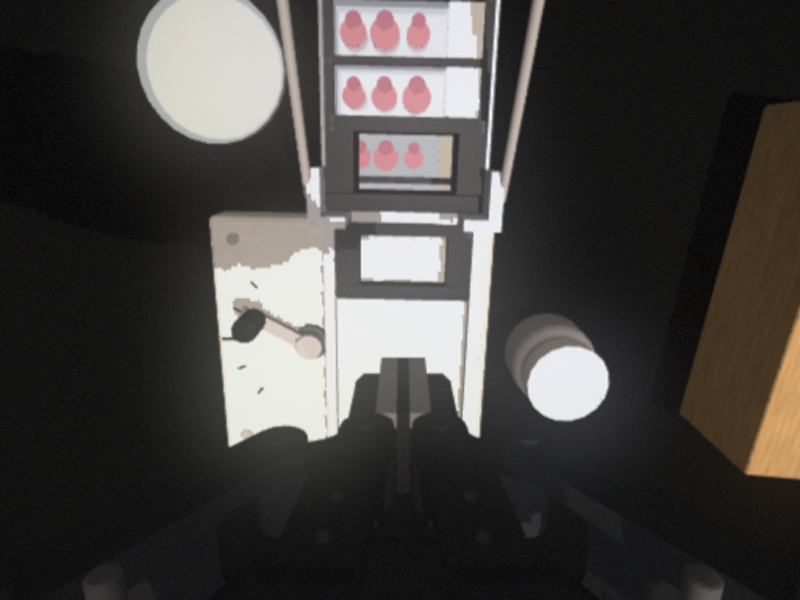

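The wrist view at 800 px shows the slot's white area at x 360–445, y 235–283, the pivot at (310, 343), the knob top at (248, 325), the long mark at (231, 339) and the housing corner at (212, 215). The projected loader frame agrees with these to a few mm.

```bash
python3 - <<'E'
from h import *
import pickle
a=pickle.load(open('w1.pkl','rb')); s=.64
def W(n,u,v,z): print(n,(ray(a,u*s,v*s,z)*1e3).round(1)[:2])
W('slot',402,259,.033);W('slotL',360,259,.036);W('slotR',445,259,.036);W('slotfront',402,283,.042);W('barfront',402,298,.036);W('slotback',402,235,.03)
W('corner',212,215,.03);W('edge2',228,443,.03);W('pivot',310,343,.044);W('knobtop',248,323,.066);W('mark',231,339,.03)
W('railRback',470,290,.030);W('railL',336,290,.03)
E
```

```text
slot [591.9 -44.5]
slotL [564.6 -42.4]
slotR [620.  -45.3]
slotfront [591.2 -58.5]
barfront [590.6 -70.4]
slotback [592.7 -29.1]
corner [470.2  -9.6]
edge2 [ 455.7 -177.4]
pivot [527.7 -96.2]
knobtop [495.8 -72.7]
mark [470.  -95.7]
railRback [636.8 -68.9]
railL [546.1 -64.2]
```

Emit:
carry_out(commands=[0,1,-40,0,0,0,1,0,1,-80,0,0,0,1,0,1,-120,0,0,0,1,0,1,-140,0,0,0,1,0,1,-155,0,0,0,1,0,1,-165,0,0,0,1,0,1,-172,0,0,0,1,0,1,-176,0,0,0,1,0,1,-176,0,0,0,1,0,1,-176,0,0,0,1])

```text
time: 3.6
position: [0.593, -0.0444, 0.0362]
tool_rot: [[0.051, 0.999, 0.001], [0.999, -0.051, -0.0], [-0.0, 0.001, -1.0]]
ft_force: [-0.2, -0.0, -0.4]
grip_width: -0.0
grasp_force: 0.0
```

Emit:
carry_out(commands=[-0.3,-5,0,0,0,0,1,-0.5,-10,0,0,0,0,1,-0.8,-15,0,0,0,0,1,-1,-20,0,0,0,0,1,-1.3,-25,0,0,0,0,1,-1.5,-30,0,0,0,0,1,-1.8,-35,0,0,0,0,1,-2,-40,0,0,0,0,1,-2.3,-45,0,0,0,0,1,-2.5,-50,0,0,0,0,1,-2.8,-55,0,0,0,0,1,-3,-60,0,0,0,0,1])

```text
time: 4.8
position: [0.5899, -0.1042, 0.0361]
tool_rot: [[0.051, 0.999, 0.001], [0.999, -0.051, 0.001], [0.001, 0.001, -1.0]]
ft_force: [1.1, 4.1, 2.8]
grip_width: 0.0001
grasp_force: 1.9
```

Emit:
carry_out(commands=[-0.3,-5,0,0,0,0,1,-0.5,-10,0,0,0,0,1,-0.8,-15,0,0,0,0,1,-1,-20,0,0,0,0,1,-1.3,-25,0,0,0,0,1,-1.5,-30,0,0,0,0,1,-1.8,-35,0,0,0,0,1,-2,-39,0,0,0,0,1,-2.1,-42,0,0,0,0,1,-2.2,-44,0,0,0,0,1,-2.2,-44,0,0,0,0,1])

```text
time: 5.9
position: [0.5869, -0.1486, 0.0351]
tool_rot: [[0.052, 0.999, -0.001], [0.999, -0.052, -0.0], [-0.0, -0.001, -1.0]]
ft_force: [-0.6, 2.1, 1.8]
grip_width: 0.0
grasp_force: 1.0
```

Emit:
carry_out(commands=[0,-1,0,0,0,0,1,-0.1,-2,0,0,0,0,1,-0.1,-3,0,0,0,0,1,-0.2,-4,0,0,0,0,1,-0.2,-5,0,0,0,0,1,-0.3,-6,0,0,0,0,1,-0.3,-6,0,0,0,0,1])

```text
time: 6.6
position: [0.587, -0.1547, 0.0352]
tool_rot: [[0.051, 0.999, 0.0], [0.999, -0.051, -0.001], [-0.001, 0.0, -1.0]]
ft_force: [-0.4, 1.3, -0.3]
grip_width: 0.0
grasp_force: 0.4
```

Emit:
carry_out(commands=[0,-1,0,0,0,0,1,-0.1,-2,0,0,0,0,1,-0.1,-3,0,0,0,0,1,-0.1,-3,0,0,0,0,1])

```text
time: 7.0
position: [0.5873, -0.1565, 0.0354]
tool_rot: [[0.051, 0.999, 0.001], [0.999, -0.051, 0.002], [0.002, 0.001, -1.0]]
ft_force: [2.0, 7.0, 0.3]
grip_width: -0.0003
grasp_force: 3.2
```

Emit:
carry_out(commands=[0,-1,0,0,0,0,1,0,-2,0,0,0,0,1,0,-2,0,0,0,0,1,0,-2,0,0,0,0,1])

```text
time: 7.4
position: [0.5873, -0.1567, 0.0354]
tool_rot: [[0.049, 0.999, 0.001], [0.999, -0.049, 0.005], [0.005, 0.001, -1.0]]
ft_force: [0.9, 14.5, 3.9]
grip_width: -0.0003
grasp_force: 7.2
```

The position stalls as the force rises to 14 N, so the tray is against the stops. I'll back off, rise, and move to where the camera can see the stops and lever.

Emit:
carry_out(commands=[0,4,0,0,0,0,1,0,8,0,0,0,0,1,0,8,0,0,0,0,1,0,8,20,0,0,0,1,0,8,50,0,0,0,1,0,8,100,0,0,0,1,0,-30,150,0,0,0,1,-20,-70,190,0,0,0,1,-20,-80,190,0,0,0,1,-20,-80,190,0,0,0,1,-20,-80,190,0,0,0,1,-20,-80,190,0,0,0,1])

```text
time: 8.6
position: [0.5666, -0.2385, 0.2242]
tool_rot: [[0.051, 0.999, -0.001], [0.999, -0.051, 0.001], [0.001, -0.001, -1.0]]
ft_force: [0.2, 0.6, 0.0]
grip_width: -0.0
grasp_force: 0.0
```

```bash
python3 - <<'E'
from h import *
import pickle
a=shot('wrist','w2.png'); pickle.dump(a,open('w2.pkl','wb'))
s=sensors.get_state(); print(s['position'],s['time'],s['ft_force'])
for n in ['slot','lever_knob']:
    for r in search_frame(n,a)[:2]: print(n,np.round(r['rect']),r['conf'])
cv2.imwrite('pics/w2b.png',cv2.resize(a['frame'][:,:,::-1],(800,600),interpolation=cv2.INTER_CUBIC))
E
```

```text
[ 0.56663056 -0.23822423  0.22404573] 8.65 [ 0.64154512  0.6949051  -0.21202159]
slot [229.   0. 321. 104.] 0.95
slot [138.   0. 334. 122.] 0.25
lever_knob [158.   2. 216.  31.] 0.9
```

View pics/w2b.png

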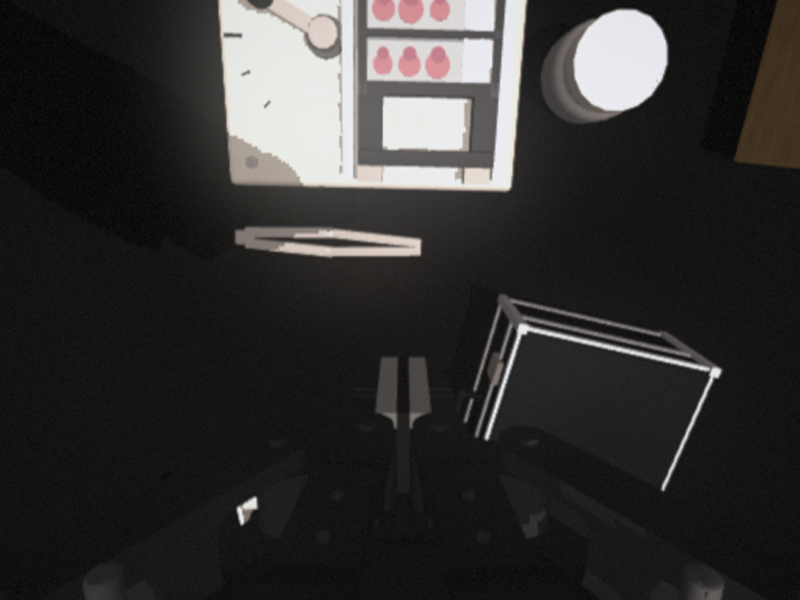

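The tray's front bar (y≈165) sits flush against both stops at (370, 173) and (477, 175). The pivot is at (323, 33) and the long mark at (233, 35).

```bash
python3 - <<'E'
from h import *
import pickle
a=pickle.load(open('w2.pkl','rb')); s=.64
def W(n,u,v,z): print(n,(ray(a,u*s,v*s,z)*1e3).round(1)[:2])
W('c1',232,184,.03);W('c2',512,190,.038);W('pivot',323,33,.044);W('markout',224,35,.03);W('markin',242,35,.03);W('bar1',358,166,.042);W('bar2',490,166,.042)
E
```

```text
c1 [ 455.8 -183.5]
c2 [ 639.7 -196. ]
pivot [526.4 -99.3]
markout [463.7 -94.3]
markin [474.8 -94.9]
bar1 [ 541.2 -175.9]
bar2 [ 624.8 -180.1]
```

Emit:
carry_out(commands=[-20,45,0,0,0,8,0.5,-40,90,0,0,0,16,0.5,-60,130,0,0,0,24,0.5,-71,165,-20,0,0,32,0.5,-71,165,-40,0,0,40,0.5,-71,165,-60,0,0,48,0.5,-71,165,-80,0,0,56,0.5,-71,165,-100,0,0,64,0.5,-71,165,-100,0,0,72,0.5,-71,165,-100,0,0,80,0.5,-71,165,-100,0,0,90,0.5,-71,165,-100,0,0,90,0.5,-71,165,-100,0,0,90,0.5])

```text
time: 10.05
position: [0.4957, -0.0738, 0.1251]
tool_rot: [[-0.999, 0.054, -0.0], [0.054, 0.999, 0.0], [0.0, 0.0, -1.0]]
ft_force: [-0.1, -1.1, -0.3]
grip_width: 0.0428
grasp_force: 0.0
```

```bash
python3 - <<'E'
from h import *
a=shot('wrist','w3.png')
s=sensors.get_state(); print(s['position'],s['time'],s['grip_width'])
for n in ['lever_knob']:
    for r in search_frame(n,a)[:2]: print(n,np.round(r['rect']),r['conf'])
print(proj(a,[.4958,-.0727,.068]),proj(a,[.4865,-.0954,.068]))
cv2.imwrite('pics/w3b.png',cv2.resize(a['frame'][:,:,::-1],(800,600),interpolation=cv2.INTER_CUBIC))
import pickle; pickle.dump(a,open('w3.pkl','wb'))
E
```

```text
[ 0.49575924 -0.07393299  0.12516548] 10.1 0.04297181563071852
lever_knob [215. 180. 265. 248.] 0.9
[260.48298073 207.39841957] [225.39876574 195.77993289]
```

View pics/w3b.png

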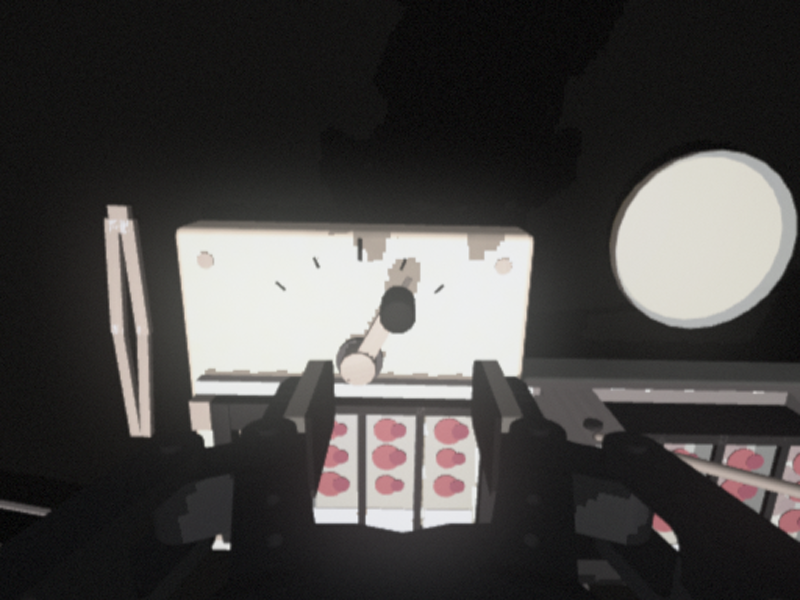

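The knob's top face is at about (398, 320), the pivot at (358, 365) and the long mark at (360, 249). The lever points near the 0.4 mark.

```bash
python3 - <<'E'
from h import *
import pickle
a=pickle.load(open('w3.pkl','rb')); s=.64
def W(n,u,v,z): print(n,(ray(a,u*s,v*s,z)*1e3).round(1)[:2])
W('knob',398,320,.068);W('knobfoot',399,292,.042);W('pivot',358,367,.044);W('mark1',360,239,.03);W('mark2',360,260,.03)
W('m.4',404,265,.03);W('m0',439,289,.03);W('m1.2',316,262,.03);W('m1.6',280,286,.03)
E
```

```text
knob [493.8 -76.4]
knobfoot [488.7 -75.9]
pivot [525.1 -98. ]
mark1 [464.5 -93.6]
mark2 [474.8 -94.4]
m.4 [478.4 -73. ]
m0 [491.5 -56.3]
m1.2 [ 474.7 -115.9]
m1.6 [ 485.8 -135. ]
```

Emit:
carry_out(commands=[-3,-2,-30,0,0,0,0.5,-3,-2,-55,0,0,0,0.5,-3,-2,-70,0,0,0,0.5,-3,-2,-79,0,0,0,0.5,-3,-2,-79,0,0,0,0.5,-3,-2,-79,0,0,0,0.7,-3,-2,-79,0,0,0,0.85,-3,-2,-79,0,0,0,1,-3,-2,-79,0,0,0,1,-3,-2,-79,0,0,0,1,-3,-2,-79,0,0,0,1], newtons=20)

```text
time: 11.25
position: [0.4936, -0.0765, 0.0475]
tool_rot: [[-0.999, 0.051, 0.002], [0.051, 0.999, -0.0], [-0.002, -0.0, -1.0]]
ft_force: [-1.0, 1.8, 7.1]
grip_width: 0.0149
grasp_force: 21.6
```

Emit:
carry_out(commands=[0,0,3,0,0,0,1,-1.6,-2,3,0,0,0,1,-3,-4,3,0,0,0,1,-4.2,-6.5,3,0,0,0,1,-5.5,-9,3,0,0,0,1,-6.3,-11.5,3,0,0,0,1,-6.9,-14,3,0,0,0,1,-7.3,-16.5,3,0,0,0,1,-7.5,-18.8,3,0,0,0,1,-7.5,-18.8,3,0,0,0,1,-7.5,-18.8,3,0,0,0,1])

```text
time: 12.35
position: [0.4838, -0.0942, 0.0484]
tool_rot: [[-0.999, 0.051, -0.003], [0.051, 0.999, 0.002], [0.003, 0.002, -1.0]]
ft_force: [-3.7, 4.4, -4.3]
grip_width: 0.0149
grasp_force: 21.7
```

Emit:
carry_out(commands=[0,0,0,0,0,0,0.5,0,0,0,0,0,0,0.5,0,0,0,0,0,0,0.5,0,0,10,0,0,0,0.5,0,0,30,0,0,0,0.5,0,0,60,0,0,0,0.5,10,0,90,0,0,0,0.5,20,0,90,0,0,0,0.5,20,0,90,0,0,0,0.5,20,0,90,0,0,0,0.5])

```text
time: 13.35
position: [0.505, -0.095, 0.1393]
tool_rot: [[-0.999, 0.051, -0.001], [0.051, 0.999, 0.0], [0.001, 0.0, -1.0]]
ft_force: [0.6, -0.7, -0.5]
grip_width: 0.0428
grasp_force: 0.0
```

```bash
python3 - <<'E'
from h import *
a=shot('wrist','w4.png')
s=sensors.get_state(); print(s['position'],s['time'],s['grip_width'])
c=a['frame'][100:250,100:350,::-1]
cv2.imwrite('pics/w4b.png',cv2.resize(c,None,fx=3.2,fy=3.2,interpolation=cv2.INTER_CUBIC))
import pickle; pickle.dump(a,open('w4.pkl','wb'))
E
```

```text
[ 0.50465412 -0.09488601  0.13888225] 13.4 0.04259857823608735
```

View pics/w4b.png

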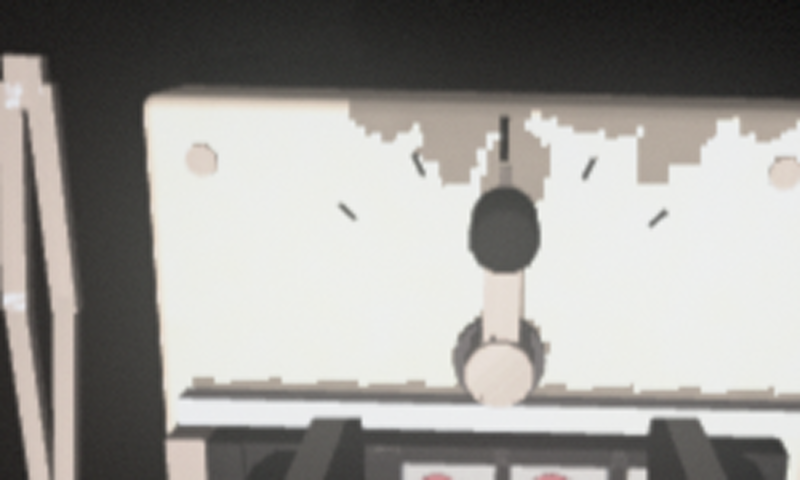

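The lever lies along the long mark: pointer tip (505, 175), mark (504, 138) and pivot (499, 374). I'll put a number on the remaining error.

```bash
python3 - <<'E'
from h import *
import pickle
a=pickle.load(open('w4.pkl','rb'))
def W(u,v,z): return (ray(a,100+u/3.2,100+v/3.2,z)*1e3)[:2]
pv=W(499,374,.044)
ang=lambda p:np.degrees(np.arctan2(p[1],-p[0]))
for n,q in dict(tip=W(505,175,.038),knob=W(504.5,240,.068),arm=W(503,285,.042),m1=W(504.5,117,.03),m2=W(504,160,.03)).items(): print(n,q.round(1),ang(q-pv).round(2))
M=[W(657,218,.03),W(589,168,.03),W(418,164,.03),W(347,212,.03)]
print([ang(m-pv).round(1) for m in M])
b=shot('scene','s5.png'); shot('top','t5.png')
cv2.imwrite('pics/s5b.png',cv2.resize(b['frame'][160:270,170:340,::-1],None,fx=4.5,fy=4.5,interpolation=cv2.INTER_CUBIC))
E
```

```text
tip [477.2 -94.2] 4.6
knob [486.2 -94.8] 4.83
arm [503.7 -96. ] 5.41
m1 [464.1 -93.7] 4.12
m2 [474.8 -94.3] 4.24
[np.float64(50.2), np.float64(27.3), np.float64(-18.9), np.float64(-42.2)]
```

View pics/s5b.png

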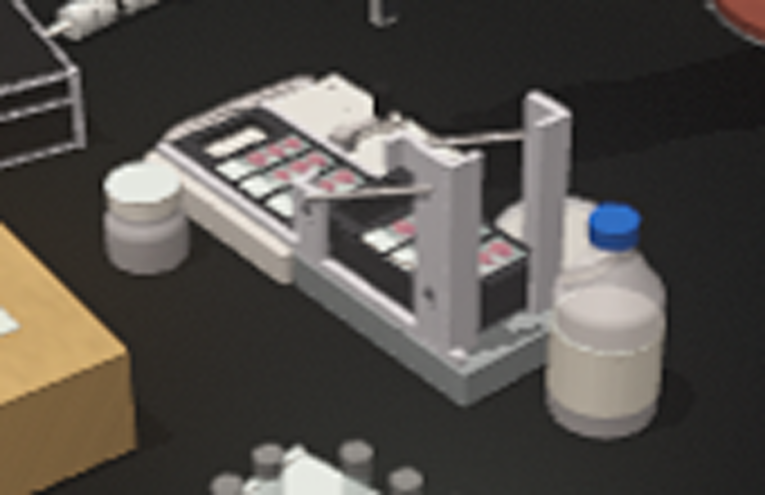

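The other three trays have dropped and are stacked square. The lowest tray is home, the lever is within about 0.5° of the mark, and the gripper is clear.

```bash
python3 -c "
from workcell import order
print(order.sign_off())"
```

```text
the job is handed in; nothing more can be done
None
```

I handed in the job: the lowest tray is home against both end stops, the other three trays are stacked square in the magazine, and the light lever is within about 0.5° of the long middle mark. It took about 13.5 s of robot time; I touched nothing else.

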